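Show the carved owl's three sides to the bench scanner

ROBOT

A 6-joint arm with a two-finger parallel gripper is mounted at the origin on the work surface. World frame = base frame: x ahead of the robot, y to its left, z up, the work surface at z = 0. Lengths are in mm, angles in rad, forces in N, time in s.
With the tool pointing down it reaches from about 300 to 850 mm from the base axis. Payload 4.2 kg.
Tool frame: the origin (TCP) lies between the finger pads, 19 mm behind the fingertips; this is the grasp point; z points along the fingers, y is the line along which they close (so a half turn about z gives the same grasp; the last joint's range is limited). The gripper opens to 91 mm and grips with 3 to 60 N. Pads are 32 mm wide; open, the fingers measure 118 mm over their backs; the gripper's body (76 mm by 178 mm) begins 60 mm behind the grasp point.
Start: joints at [1.181, 0.32, 1.565, -0, 1.257, -0.02], TCP at [207.824, 536.144, 232.776] pointing down, gripper open.
Joint ranges: [-3.11, 3.11], [-0.84, 2.01], [0.21, 2.61], [-1.34, 4.49], [0.05, 2.63], [-2.56, 2.56]. Speed limits (rad/s): [2.57, 2.57, 3.14, 3.14, 3.14, 3.14].

INTERFACE

Orientations are given as a rotation vector (axis times angle).
In Python, from rig import manip gives the robot as it stands. Calls block until the motion is done:
- manip.move_pose(position, orientation): joint-space move of the TCP to a pose.
- manip.move_linear(position, rot=None, rate=150, f_stop=None): straight line of the TCP; rot=None keeps the orientation; rate is the mean speed in mm/s. With f_stop (N) it stops when the force on the tool has changed by that much, and returns True; else False.
- manip.move_j(angles): joint-space move.
- manip.grip(opening, force=None): opening from 0.0 (shut) to 1.0 (fully open); force is the grip in N (None keeps the last); returns when the fingers have stopped.
- manip.sleep(seconds).
- manip.solve_ik(position, orientation): joint angles nearest the present ones, or None.
- manip.get_obs(): the state.
- manip.get_image(name): name is "scene" or "top"; returns the picture (480x640x3 uint8, red, green, blue); there is no depth.
- manip.get_calibration(name): a dict with "K" (3x3 intrinsics, pixels), "k1" (the pictures are not rectified: a ray, as slopes to the right and down, at radius r is drawn at 1 + k1 r^2 times it, then the intrinsics apply), "position" and "orientation" of the camera in the world. Camera axes: x right, y down, z forward; pixel columns grow to the right and rows downward; lengths in mm; the calibration is good to about 2 mm. A picture is of the moment at which its call begins. get_calibration takes no time and is no camera call.
A pose or a line that the arm cannot do raises manip.PlanningError and nothing moves.
- manip.sign_off(): hands the job in; it is judged then, once.
The state is a dict: "clock": time; "qpos": joint angles; "qvel": joint speeds; "effort": joint torques, N m; "position": TCP position; "tcp_rot": TCP orientation; "wrist_force": force on the tool from outside, world axes, zero at the start; "wrist_torque": the same for the moment, N m; "opening": opening from 0.0 (shut) to 1.0 (fully open); "finger_force": force on a finger pad.
Only numpy, scipy, OpenCV 4.12 (cv2) and the standard library are available. Lean on these libraries where they do the work, as an engineer would, in place of code of your own. Each camera call takes 0.05 s, during which the arm holds its last target. There are 200 camera calls.

TASK

Pick up the carved wooden owl by the square block on its head and hold it upright in the air over the scanner's round mark, level with the lens, so that the scanner can record it: first its left wing (blue sticker) squarely facing the lens, then its face (red sticker), then its right wing (yellow sticker), keeping still for about one second at each. Then stand the owl upright in the middle of the cork mat, putting it down rather than dropping it, and let go. Do not bump the scanner or disturb the mallet, the gouge and the wax jar.

Things in the scene. Friction and masses are not known exactly. Their poses are not given: they have to be found in the camera images.
- owl: Loose pale carved owl, upright, 193 mm tall, 0.2 to 0.4 kg. Origin: centre of underside, z up. Face along its -x, left wing -y, right wing +y, plain flat back +x. Plinth 62 (x) by 70 (y), body up to 62 by 74, to 148 high (ear tufts 155). On top a brown square holding block 40 by 40, sides along x and y, from 148 to 193 mm up; grip it across x or across y. Starts facing roughly bench +x and +y.
- owl_grip (a point): On the owl's axis inside the holding block, 173 mm above the owl's underside, 20 mm below the top of the block: a good TCP point.
- owl_middle (a point): Point on the owl's upright axis 85 mm above its underside (88 mm below owl_grip): the height to bring level with the lens.
- owl_face (a point): Middle of the owl's front (red sticker), 32 mm from its axis along its -x, 85 mm above its underside.
- owl_left_wing (a point): Middle of the owl's left wing (blue sticker just above it), 37 mm from its axis along its -y, 85 mm above its underside.
- owl_right_wing (a point): Middle of the owl's right wing (yellow sticker just above it), 37 mm from its axis along its +y, 85 mm above its underside.
- scanner: Fixed bench scanner: grey base plate 8 mm thick with post and black head (150 wide, 124 to 179 mm above the bench). Origin on the bench under the round mark; x runs level from mark to lens (a side faces the lens when it looks along scanner +x), z up. Plate x = -60 to 240 mm, y = -65 to 65 mm; head front at x = 172 mm.
- scan_mark (a point): Centre of the round black-and-white target, 84 mm across, painted on the base plate; 8 mm above the bench. The owl's upright axis belongs over it.
- scanner_lens (a point): Front of the lens, 150 mm above the bench and 163 mm from the mark's axis, looking back over the mark.
- cork_mat: Fixed square cork mat, 140 by 140 by 6 mm, flat on the bench; origin at the centre of its underside, top 6 mm above the bench.
- mallet: Loose bystander: dark wooden carver's mallet lying on the bench, head 70 by 110 by 66 mm high, handle 130 mm towards its -x; origin under the centre of the head.
- gouge: Loose bystander: carving gouge lying on the bench, 190 mm long, 24 mm thick; wooden handle to its -x, steel blade to its +x; origin on the bench near the middle.
- wax_jar: Loose bystander: amber jar with a brass lid, 70 mm across, 75 mm high; origin at the centre of its underside.
Mind the look-alikes: they are no part of the job. What is meant by the cork_mat is not pink, and is the smaller of those in its own colour.

How it is judged:
By the outcome, as a careful person would: the job done as asked, in the order asked, and still so for the second after the job is handed in, with the robot touching nothing.
It also fails if it takes over 54 s, if anything falls off the work surface, if the arm or the gripper's body presses on something with over 40 N, if the wrist force passes 120 N, or if a joint passes its speed limit or range.

## Working session

There is one attempt and no reset: what is moved stays moved. The work goes in short steps, each a Python script; the robot and the scene stay as the last script left them, time stands still between calls to the robot, and variables do not carry over. Pictures are saved under pics/ and viewed, at most 10 in all, crops included, and the job is handed in when it is done.

```bash
mkdir -p pics; python3 - <<'E'
from rig import manip
import cv2
for n in("scene","top"):
    cv2.imwrite(f"pics/{n}0.png",manip.get_image(n)[:,:,::-1])
    c=manip.get_calibration(n);print(n,c)
o=manip.get_obs();print(o)
E
```

```text
scene {'K': array([[573.54959103,   0.        , 321.87678244],
       [  0.        , 573.54959103, 239.5239111 ],
       [  0.        ,   0.        ,   1.        ]]), 'k1': -0.005937714172053457, 'position': array([1385.14641863, -479.89655854, 1411.61483821]), 'orientation': array([-2.2248707 , -1.34211541,  0.42174789])}
top {'K': array([[458.329308  ,   0.        , 329.4550647 ],
       [  0.        , 458.329308  , 246.30009138],
       [  0.        ,   0.        ,   1.        ]]), 'k1': -0.049792332103143516, 'position': array([ 335.38765507,  -75.00230403, 1217.49740177]), 'orientation': array([-2.07039898,  2.1345092 , -0.25135476])}
{'clock': 0.1, 'qpos': array([ 1.18100777e+00,  3.20209090e-01,  1.56554524e+00, -2.39076743e-05,
        1.25738981e+00, -2.00129942e-02]), 'qvel': array([-0.0001217 , -0.00098972, -0.00507048, -0.00038785, -0.00118092,
        0.00037716]), 'effort': array([ 9.46608270e-04, -4.13330698e+01, -2.32509023e+01,  7.28985504e-02,
        4.21117223e-02, -3.83256690e-05]), 'position': array([207.66282098, 535.74353059, 232.01975253]), 'tcp_rot': array([-5.77473033e-01, -3.08776295e+00,  2.39312021e-03]), 'wrist_force': array([0.57802982, 0.1664106 , 0.36713936]), 'wrist_torque': array([ 0.04270039,  0.0226439 , -0.04094021]), 'finger_force': 0.0, 'opening': 0.995877244950728}
```

View pics/scene0.png

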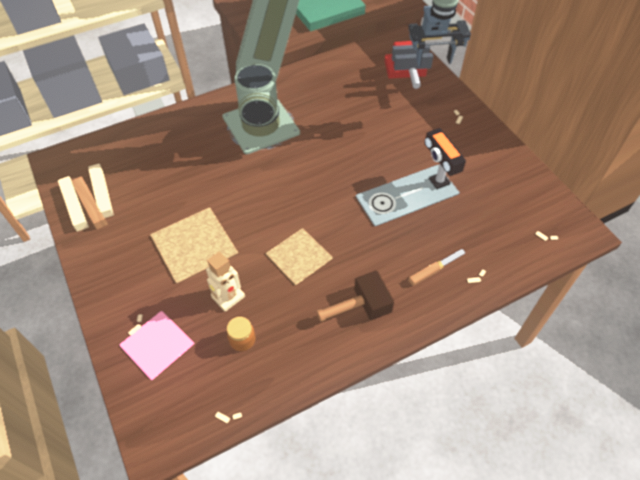

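View pics/top0.png

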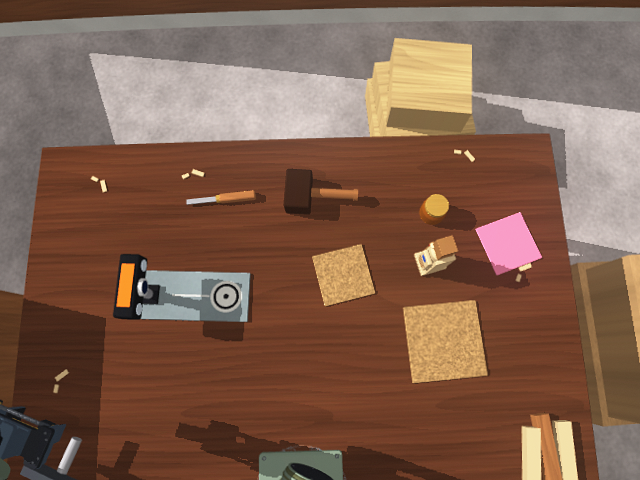

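Scene view: the owl is at (225,283), the only one. The mats are large cork (194,244), small cork (299,256) and pink (157,345). I choose the small cork one, which is at (344,275) in the top view. Scanner mark: scene (381,203), top (226,296). The jar, mallet and gouge are at top (434,208), (320,192) and (222,198). Next is a close crop of the owl and mat, plus the measurements.

```bash
cat > h.py <<'E'
import numpy as np, cv2
from scipy.spatial.transform import Rotation as R
from rig import manip
def ray(n,p):
    c=manip.get_calibration(n);K=c["K"]
    d=np.array([(p[0]-K[0,2])/K[0,0],(p[1]-K[1,2])/K[1,1]]);u=d.copy()
    for _ in range(10): u=d/(1+c["k1"]*(u@u))
    v=R.from_rotvec(c["orientation"]).apply([u[0],u[1],1]);return c["position"],v/np.linalg.norm(v)
def plane(n,p,z):
    o,v=ray(n,p);return o+v*(z-o[2])/v[2]
def tri(ps,pt):
    a,u=ray("scene",ps);b,v=ray("top",pt)
    s=np.linalg.lstsq(np.c_[u,-v],b-a,rcond=None)[0];A,B=a+s[0]*u,b+s[1]*v
    return (A+B)/2,np.linalg.norm(A-B)
def proj(n,X):
    c=manip.get_calibration(n);q=R.from_rotvec(c["orientation"]).inv().apply(np.asarray(X)-c["position"])
    u=q[:2]/q[2];u=u*(1+c["k1"]*(u@u));return u*c["K"][0,0]+c["K"][:2,2]
E
python3 - <<'E'
from h import *
S=cv2.imread("pics/scene0.png");T=cv2.imread("pics/top0.png")
a=cv2.resize(S[245:315,195:255],None,fx=6,fy=6,interpolation=cv2.INTER_CUBIC)[:420]
b=cv2.resize(T[225:285,405:470],None,fx=6,fy=6,interpolation=cv2.INTER_CUBIC)
o=np.zeros((420,760,3),np.uint8);o[:a.shape[0],:360]=a;o[:b.shape[0],370:760]=b
cv2.imwrite("pics/owl.png",o)
# mat corners: cork mask in windows
for n,I,w in(("scene",S,(262,225,336,287)),("top",T,(305,238,382,310))):
    x0,y0,x1,y1=w;h=cv2.cvtColor(I[y0:y1,x0:x1],cv2.COLOR_BGR2HSV)
    m=cv2.inRange(h,(10,60,130),(30,255,255));m=cv2.morphologyEx(m,cv2.MORPH_CLOSE,np.ones((5,5)))
    c=max(cv2.findContours(m,0,2)[0],key=cv2.contourArea).reshape(-1,2)+[x0,y0]
    P=np.array([plane(n,p,6)[:2] for p in c],np.float32);print(n,"mat",cv2.minAreaRect(P))
# mark: dark/bright ring extents; orange stripes for scanner
for n,I,w,z in(("scene",S,(360,185,405,222),8),("top",T,(205,275,246,317),8)):
    x0,y0,x1,y1=w;g=cv2.cvtColor(I[y0:y1,x0:x1],6);m=(g<90).astype(np.uint8)
    for c in cv2.findContours(m,cv2.RETR_LIST,1)[0]:
        if cv2.contourArea(c)>10:
            P=np.array([plane(n,p+[x0,y0],z)[:2] for p in c.reshape(-1,2)],np.float32)
            print(n,"dark",cv2.minEnclosingCircle(P),cv2.fitEllipse(P) if len(P)>5 else 0)
# scanner plate (bluish grey) top
for n,I,w in(("scene",S,(350,160,470,226)),("top",T,(110,260,256,330))):
    x0,y0,x1,y1=w;h=I[y0:y1,x0:x1].astype(int);m=((h[...,0]>h[...,2]-5)&(h[...,1]>110)).astype(np.uint8)
    m=cv2.morphologyEx(m,cv2.MORPH_CLOSE,np.ones((5,5)))
    c=max(cv2.findContours(m,0,2)[0],key=cv2.contourArea).reshape(-1,2)+[x0,y0]
    P=np.array([plane(n,p,8)[:2] for p in c],np.float32);print(n,"plate",cv2.minAreaRect(P))
    print(cv2.boxPoints(cv2.minAreaRect(P)).round(1).tolist())
print("jar",plane("top",(436,202),75),"lens px",plane("top",(143,288),150))
E
```

```text
scene mat ((542.8793334960938, -125.91220092773438), (220.8033447265625, 211.89779663085938), 62.078369140625)
top mat ((542.0377197265625, -121.9833984375), (140.80087280273438, 139.683837890625), 12.675840377807617)
scene dark ((424.9996032714844, 182.8543701171875), 29.970874786376953) ((416.6152648925781, 174.1422576904297), (20.43462371826172, 64.25167083740234), 166.57916259765625)
top dark ((492.0862121582031, 189.5170440673828), 5.8950042724609375) ((492.23992919921875, 190.23614501953125), (9.861608505249023, 11.566326141357422), 60.60856628417969)
top dark ((492.18359375, 190.24395751953125), 29.907129287719727) ((492.02276611328125, 190.56434631347656), (57.0581169128418, 57.81476593017578), 82.6794662475586)
top dark ((492.11419677734375, 190.13400268554688), 33.328460693359375) ((492.1855163574219, 189.99855041503906), (63.81955337524414, 64.83719635009766), 32.5332145690918)
scene plate ((496.847412109375, 295.78387451171875), (344.6387023925781, 148.76760864257812), 88.47402954101562)
[[417.8999938964844, 125.5], [566.5999755859375, 121.5], [575.7999877929688, 466.1000061035156], [427.1000061035156, 470.0]]
top plate ((509.8215637207031, 280.0120849609375), (301.0029602050781, 155.79254150390625), 86.56077575683594)
[[423.0, 134.5], [578.5, 125.0999984741211], [596.5999755859375, 425.6000061035156], [441.1000061035156, 434.8999938964844]]
jar [ 714.45430269 -371.87406242   75.        ] lens px [497.82963103 355.62581898 150.        ]
```

View pics/owl.png

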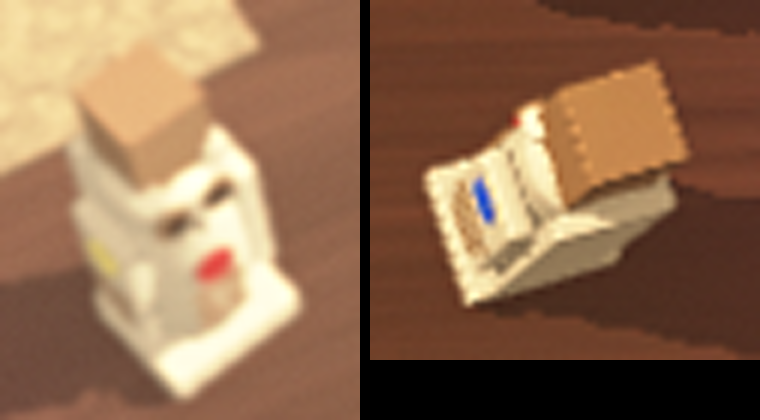

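Crop: brown block on top; red face sticker at scene ≈(230.5,289), blue wing at top ≈(423.5,258). The face looks to world +x/+y as described. Next I refine the owl pose and the scanner heading.

```bash
python3 - <<'E'
from h import *
S=cv2.imread("pics/scene0.png");T=cv2.imread("pics/top0.png")
# block top face by brightness
for n,I,(x0,y0,x1,y1) in(("scene",S,(203,248,234,280)),("top",T,(428,230,462,262))):
    c=cv2.resize(I[y0:y1,x0:x1],None,fx=6,fy=6,interpolation=cv2.INTER_CUBIC)
    h=c.reshape(-1,3).astype(np.float32)
    H=cv2.cvtColor(c,cv2.COLOR_BGR2HSV); 
    ref=I[254+5,218] if n=="scene" else I[225+20,405+43]
    m=(np.abs(c.astype(int)-ref.astype(int)).max(2)<(16 if n=="scene" else 22)).astype(np.uint8)
    m=cv2.morphologyEx(m,cv2.MORPH_OPEN,np.ones((5,5)))
    k=max(cv2.findContours(m,0,1)[0],key=cv2.contourArea).reshape(-1,2)
    P=np.array([plane(n,(p+.5)/6-.5+[x0,y0],193)[:2] for p in k],np.float32)
    print(n,ref,cv2.minAreaRect(P))
# stickers
def blob(n,I,f,w):
    x0,y0,x1,y1=w;h=I[y0:y1,x0:x1].astype(int);m=f(h[...,0],h[...,1],h[...,2]);y,x=np.nonzero(m)
    return np.array([x.mean()+x0,y.mean()+y0]),len(x)
red=blob("scene",S,lambda b,g,r:(r>150)&(g<110)&(b<110),(205,260,250,310));blue=blob("top",T,lambda b,g,r:(b>r+30),(410,240,440,280))
print(red,blue,plane("scene",red[0],95),plane("top",blue[0],95))
# plate edges in top
g=T.astype(int);m=(g[...,0]>g[...,2]-5)&(g[...,1]>110)
up=[];dn=[]
for x in range(168,240):
    gy=np.diff(g[262:285,x].sum(1));up.append(plane("top",(x,262+np.argmax(gy)+.5),8)[:2])
    r=g[310:330,x];gy=np.diff(r.sum(1));dn.append(plane("top",(x,310+np.argmin(gy)+.5),8)[:2])
for P in(up,dn):
    P=np.array(P,np.float32);l=cv2.fitLine(P,cv2.DIST_HUBER,0,.01,.01).ravel();print("edge",l,np.degrees(np.arctan2(l[1],l[0]))%180)
# orange on head
h=cv2.cvtColor(T[245:330,105:160],cv2.COLOR_BGR2HSV);mm=cv2.inRange(h,(5,170,150),(20,255,255))
k=max(cv2.findContours(mm,0,1)[0],key=cv2.contourArea).reshape(-1,2)+[105,245]
P=np.array([plane("top",p,179)[:2] for p in k],np.float32);print("orange",cv2.minAreaRect(P))
h=cv2.cvtColor(S[120:185,420:470],cv2.COLOR_BGR2HSV);mm=cv2.inRange(h,(5,170,150),(20,255,255))
k=max(cv2.findContours(mm,0,1)[0],key=cv2.contourArea).reshape(-1,2)+[420,120]
P=np.array([plane("scene",p,179)[:2] for p in k],np.float32);print("orange S",cv2.minAreaRect(P))
print("mark scene",plane("scene",(381,203),8))
E
```

```text
scene [127 183 233] ((574.4660034179688, -359.0122985839844), (44.1026496887207, 45.183406829833984), 18.134212493896484)
top [ 76 133 196] ((567.6588134765625, -351.49542236328125), (40.87551498413086, 53.03639221191406), 14.80564022064209)
(array([235.1981982 , 273.99099099]), 111) (array([423.5, 258. ]), 12) [ 574.07835933 -323.37447985   95.        ] [ 561.30727023 -322.57902932   95.        ]
edge [6.048343e-02 9.981692e-01 5.602999e+02 2.657139e+02] 86.53243
edge [5.9353571e-02 9.9823701e-01 4.3126718e+02 2.5989105e+02] 86.59729
orange ((503.0443420410156, 386.1651611328125), (31.430068969726562, 100.63948059082031), 86.78794860839844)
orange S ((552.3128662109375, 368.2237854003906), (0.0, 0.0), 0.0)
mark scene [495.0165874  186.59193983   8.        ]
```

```bash
python3 - <<'E'
from h import *
def Rd(a): return (R.from_euler('z',a,degrees=True)*R.from_euler('x',180,degrees=True)).as_rotvec()
out=np.zeros((480,790,3),np.uint8)
for i,(n,x0,y0) in enumerate((("scene",196,246),("top",410,222))):
    I=cv2.imread(f"pics/{n}0.png")[y0:y0+60,x0:x0+48 if i==0 else x0+50]
    I=cv2.resize(I,None,fx=8,fy=8,interpolation=cv2.INTER_CUBIC)
    for z,s in((193,20),(148,20)):
        P=np.array([proj(n,[570.5,-358.3,0]+R.from_euler('z',16.5,degrees=True).apply([s*a,s*b,z])) for a,b in((1,1),(1,-1),(-1,-1),(-1,1))])
        P=((P-[x0,y0]+.5)*8-.5)
        cv2.polylines(I,[P.round().astype(int)],True,(0,255,0) if z==193 else (255,0,255),1)
    out[:480,i*390:i*390+I.shape[1]]=I
cv2.imwrite("pics/ov.png",out)
for p,a in(([570,-358,300],16.5),([570,-358,177],16.5),([492,190,242],-3.44),([492,190,242],86.56),([492,190,242],176.56),([542,-122,185],176.56)):
    print(a,manip.solve_ik(p,Rd(a)))
E
```

```text
16.5 [-5.77889989e-01  4.52895330e-01  1.19096914e+00 -4.44089210e-16
  1.49772819e+00  7.04927012e-01]
16.5 [-5.77889989e-01  5.09090905e-01  1.40266498e+00 -4.44089210e-16
  1.22983677e+00  7.04927012e-01]
-3.44 [0.34672883 0.23870934 1.6556004  0.         1.24728291 1.97756448]
86.56 [ 3.46728827e-01  2.38709336e-01  1.65560040e+00 -4.44089210e-16
  1.24728291e+00  4.06768154e-01]
176.56 [ 0.34672883  0.23870934  1.6556004   0.          1.24728291 -1.16402817]
176.56 [-0.24210352  0.32393878  1.68424426  0.          1.13340962 -1.75286052]
```

View pics/ov.png

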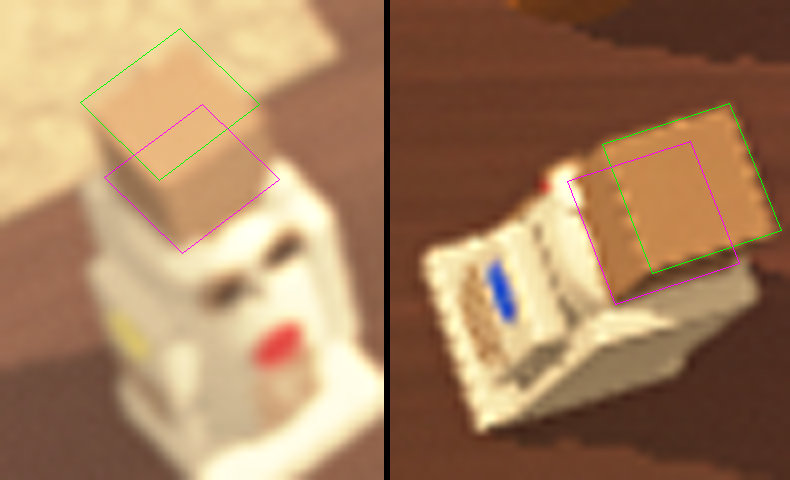

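Overlay: the block outline fits the top view to about 1 px, and the scene view is about 1 px off in +y. I'll grasp at (571,-357), 17°, across the owl's y.

```bash
cat >> h.py <<'E'
def Rd(a): return (R.from_euler('z',a,degrees=True)*R.from_euler('x',180,degrees=True)).as_rotvec()
def st(*k):
    o=manip.get_obs();print(round(o["clock"],2),o["position"].round(1),"yaw",round(np.degrees(np.arctan2(*R.from_rotvec(o["tcp_rot"]).as_matrix()[[1,0],0])),2),"F",o["wrist_force"].round(1),"op",round(o["opening"]*91,1),"ff",round(o["finger_force"],1))
E
python3 - <<'E'
from h import *
manip.move_linear([207.8,536,300],rate=200)
manip.move_pose([571,-357,290],Rd(17)); st()
print(manip.move_linear([571,-357,177],rate=100,f_stop=8)); st()
manip.grip(0.0,35); st()
manip.move_linear([571,-357,245],rate=80); st()
manip.sleep(.3); st()
for n in("scene","top"): cv2.imwrite(f"pics/{n}1.png",manip.get_image(n)[:,:,::-1])
o=np.zeros((480,790,3),np.uint8)
for i,n in enumerate(("scene","top")):
    u=proj(n,[571,-357,160]).astype(int);I=cv2.imread(f"pics/{n}1.png")[max(u[1]-60,0):u[1]+60,u[0]-48:u[0]+48]
    I=cv2.resize(I,None,fx=4,fy=4);o[:I.shape[0],i*390:i*390+I.shape[1]]=I
cv2.imwrite("pics/g.png",o)
E
```

```text
3.95 [ 571.4 -356.2  290. ] yaw 17.07 F [ 0.6  0.4 -1.4] op 91.3 ff 0.0
False
5.23 [ 571.4 -357.3  177.9] yaw 17.0 F [ 0.1 -0.6  1.1] op 91.3 ff 0.0
6.07 [ 571.1 -357.1  177. ] yaw 17.0 F [ 0.1 -0.9 -0.2] op 39.7 ff 35.0
7.07 [ 570.7 -356.8  244.2] yaw 17.0 F [ 0.3 -0.7 -3.7] op 39.6 ff 35.0
7.37 [ 570.9 -356.9  244.6] yaw 17.0 F [ 0.  -1.  -3.7] op 39.7 ff 35.0
```

View pics/g.png

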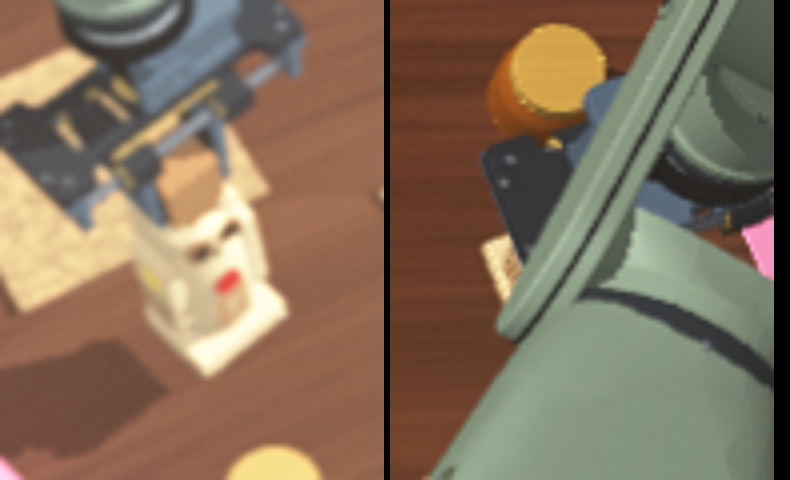

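Held upright; in the scene crop the block sits between the fingers and the face is visible. On to the scans.

```bash
python3 - <<'E'
from h import *
M=[492.6,189.5,242]
manip.move_linear([530,-80,250],rot=Rd(6),rate=170)
manip.move_linear(M,rot=Rd(-3.44),rate=150); manip.sleep(.6); st()
for a in(-3.44,86.56,176.56):
    if a>0:
        manip.move_linear(M,rot=Rd(a-45)) if 0 else manip.move_pose(M,Rd(a))
        manip.sleep(.6)
    st(); manip.sleep(1.5); st()
    if a<90:
        for n in("scene","top"): cv2.imwrite(f"pics/{n}_{int(a)}.png",manip.get_image(n)[:,:,::-1])
o=np.zeros((480,790,3),np.uint8)
for i,n in enumerate(("scene_-3","scene_86")):
    u=proj("scene",[492,220,120]).astype(int);I=cv2.imread(f"pics/{n}.png")[max(u[1]-60,0):u[1]+60,u[0]-48:u[0]+48]
    I=cv2.resize(I,None,fx=4,fy=4);o[:I.shape[0],i*390:i*390+I.shape[1]]=I
cv2.imwrite("pics/s.png",o)
E
```

```text
11.83 [492.6 189.5 242. ] yaw -3.44 F [-0.6  0.1 -2.8] op 39.6 ff 35.0
11.83 [492.6 189.5 242. ] yaw -3.44 F [-0.6  0.1 -2.8] op 39.6 ff 35.0
13.33 [492.6 189.5 242. ] yaw -3.44 F [-0.1  0.5 -4.6] op 39.9 ff 35.0
15.43 [492.6 189.5 242. ] yaw 86.55 F [ 0.7  0.7 -3.9] op 39.9 ff 35.0
16.93 [492.6 189.5 242. ] yaw 86.56 F [-0.5  0.4 -3.1] op 39.7 ff 35.0
19.03 [492.6 189.5 242. ] yaw 176.56 F [ 0.5  0.3 -2.3] op 39.8 ff 35.0
20.53 [492.6 189.5 242. ] yaw 176.56 F [-0.8  0.5 -2.9] op 39.8 ff 35.0
```

View pics/s.png

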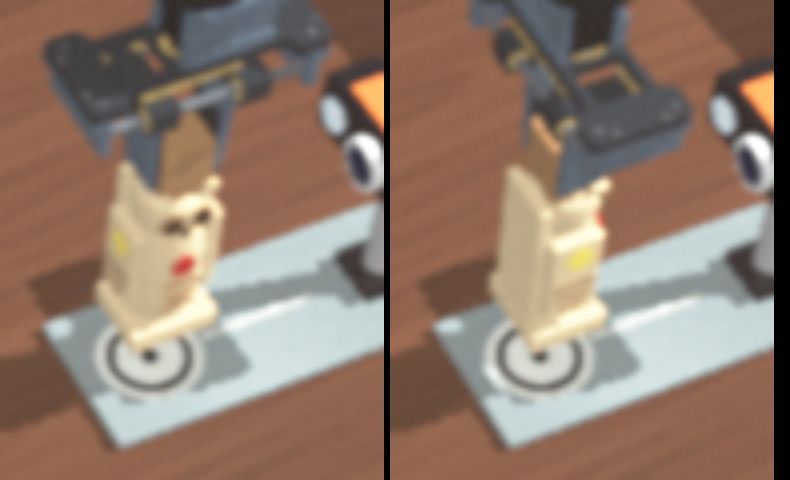

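Views show the owl upright over the mark: the left wing turned to the lens in the first (face to the camera), then the face to the lens (yellow wing to the camera). Now placing.

```bash
python3 - <<'E'
from h import *
manip.move_linear([535,-60,250],rate=150)
manip.move_linear([542.2,-122.3,205],rate=90); manip.sleep(.3); st()
print(manip.move_linear([542.2,-122.3,181.5],rate=15,f_stop=5)); st()
manip.grip(0.8); st(); manip.sleep(.2)
manip.move_linear([542.2,-122.3,290],rate=100)
q=manip.get_obs()["qpos"].copy(); q[0]+=.75; manip.move_j(q); manip.sleep(.3); st()
for n in("scene","top"): cv2.imwrite(f"pics/{n}9.png",manip.get_image(n)[:,:,::-1])
o=np.zeros((400,800,3),np.uint8)
for i,n in enumerate(("scene","top")):
    u=proj(n,[560,-122,50]).astype(int);I=cv2.imread(f"pics/{n}9.png")[u[1]-100:u[1]+100,u[0]-100:u[0]+100]
    o[:,i*400:i*400+400]=cv2.resize(I,None,fx=2,fy=2)
cv2.imwrite("pics/f.png",o)
E
```

```text
23.68 [ 542.3 -122.   205.2] yaw 176.59 F [-0.1  0.  -3.5] op 40.1 ff 35.0
True
25.03 [ 542.2 -122.3  183. ] yaw 176.56 F [-0.9  1.1  4.5] op 39.9 ff 35.0
25.71 [ 541.  -122.   181.2] yaw 176.56 F [ 0.2 -0.6 -0.6] op 72.7 ff 0.0
28.95 [480.1 279.3 289.2] yaw -140.54 F [ 0.6 -0.1 -0.7] op 72.4 ff 0.0
```

View pics/f.png

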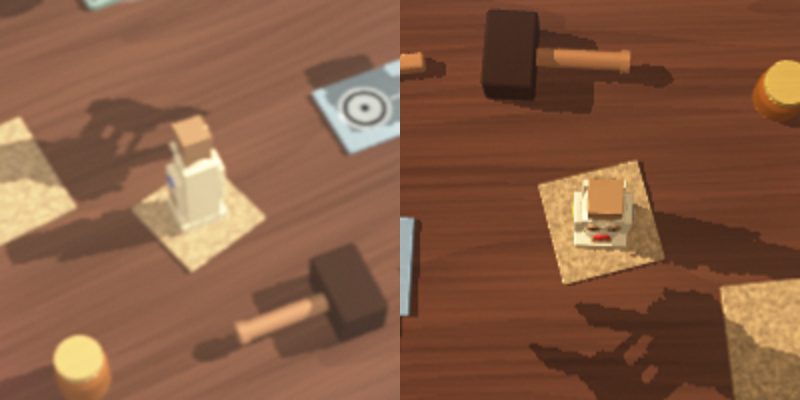

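The owl stands upright in the middle of the small cork mat (top-crop centre ≈(602,220)). The mallet and jar are undisturbed and the arm is clear, so I'm handing in.

```bash
python3 -c "
from rig import manip
print(manip.sign_off())"
```

```text
the job is handed in; nothing more can be done
None
```

I scanned the owl's left wing, face and right wing in that order, stood it upright in the middle of the small cork mat, let go and handed the job in at about 29 s; no verdict came back.

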